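# Find the worn gear unit by rocking its arm

## Task

One of the four gear units in the nest plate is worn. Find it by feel: rock the near end of an output arm gently to the left and then to the right through whatever play it has; a few newtons is enough, so do not force an arm or tip a unit in its pocket. Lift only the worn one out and set it down upright in the grey reject tray without dropping it, leave the three sound ones seated in their pockets, and let the other things on the bench be.

Things in the scene. Friction and masses are not known exactly. Their poses are not given: they have to be found in the camera images.
- unit_1 (a point): One of four worm-gear units that look alike, in no known order in the nest. Dark grey gearbox 62 x 56 mm, top 28 mm up, on a flange 80 x 76 x 8 mm. A shaft on top carries a level steel arm 106 long, 16 wide, 18 mm high with round ends. Point: middle of the arm on the shaft axis, half-way up the arm, 53 mm above the flange's underside. Housing axes: x along the arm at rest, away from the robot; y left; z up.
- hub_1 (a point): The 14 mm shaft under unit_1's arm, 37 mm above the flange's underside; x axis as the unit's at rest. Held by the gear teeth: it twists springily, 0.01 rad per 2.3 N at the arm end.
- end_1 (a point): Near (robot-side) round end of unit_1's arm, 18 mm in diameter, 18 mm high; point on its axis half-way up, 44 mm from the shaft axis; turns with the arm. On a sound unit this end gives springily, by about 1 mm at a 4 N side push (the housing may shift 1 mm in its pocket as well), and comes back. On a worn one it swings about 6.6 mm to each side of the middle almost free (under 1 N) to a hard stop, and stays where it is left.
- unit_2 (a point): Second unit, built and sized as unit_1, same point and axes. Every unit weighs 0.8 to 1 kg and balances under this point, so it can be lifted by a firm grip across the middle of its arm; the arm's underside is 44 mm above the flange's underside, with 14 mm free below it for fingertips on both sides of the 14 mm shaft.
- hub_2 (a point): The 14 mm shaft under unit_2's arm, 37 mm above the flange's underside; x axis as the unit's at rest. Held by the gear teeth: it twists springily, 0.01 rad per 2.3 N at the arm end.
- end_2 (a point): Near round end of unit_2's arm, the same size and place as end_1 on unit_1; any unit may be the worn one.
- unit_3 (a point): Third unit, built and sized as unit_1, same point and axes. Side pushes of 3 to 4 N at an arm's end are plenty to feel any unit's play; pressing an arm's end sideways with more than about 8 to 10 N, on a sound unit or against a worn one's stop, strains the gear teeth and counts as forcing.
- hub_3 (a point): The 14 mm shaft under unit_3's arm, 37 mm above the flange's underside; x axis as the unit's at rest. Held by the gear teeth: it twists springily, 0.01 rad per 2.3 N at the arm end.
- end_3 (a point): Near round end of unit_3's arm, the same size and place as end_1 on unit_1; any unit may be the worn one.
- unit_4 (a point): Fourth unit, built and sized as unit_1, same point and axes. In the nest the flange's underside is 4 mm above the bench, the arm's middle 57 mm.
- hub_4 (a point): The 14 mm shaft under unit_4's arm, 37 mm above the flange's underside; x axis as the unit's at rest. Held by the gear teeth: it twists springily, 0.01 rad per 2.3 N at the arm end.
- end_4 (a point): Near round end of unit_4's arm, the same size and place as end_1 on unit_1; any unit may be the worn one.
- nest: Fixed beige-grey plate 116 x 420 mm with four square-cornered pockets in a row, 100 mm apart along its y; pocket floor 4 mm and rims 14 mm above the bench, about 1 mm free round each flange. Origin under its centre on the bench; x away from the robot, z up.
- tray_in (a point): Empty grey reject tray, fixed, outside 180 (its x) x 170 (its y) x 35 mm high, walls 4 mm; point at the centre of its inner floor, 4 to 5 mm above the bench; z up.
- tube_rack: Yellow tube rack 85 x 125 x 30 mm, bystander; origin at the centre of its underside.
- tip_box: Green pipette-tip box 80 x 120 x 55 mm, bystander; origin at the centre of its underside.
- driver: Screwdriver lying on the bench, bystander.
- reagent: Amber reagent bottle, 60 mm wide and 120 mm tall, bystander; origin at the centre of its underside.
- gear_blank: Brass ring 48 mm wide and 12 mm high, bystander; origin at the centre of its underside.
- beaker: Glass beaker 70 mm wide and 85 mm tall, bystander; origin at the centre of its underside.
- notebook: Black notebook 150 x 110 x 14 mm, bystander; origin at the centre of its underside.
Things that resemble listed ones, but are neither listed nor needed, are in the scene too. What is shaped like the part that bears unit_3 but blue is not meant.

How it is judged:
By the outcome, as a careful person would: the job done as asked, in the order asked, and still so for the second after the job is handed in, with the robot touching nothing.
It also fails if it takes over 67 s, if anything falls off the work surface, if the arm or the gripper's body presses on something with over 40 N, if the wrist force passes 120 N, or if a joint passes its speed limit or range.

## Robot

A 6-joint arm with a two-finger parallel gripper is mounted at the origin on the work surface. World frame = base frame: x ahead of the robot, y to its left, z up, the work surface at z = 0. Lengths are in m, angles in rad, forces in N, time in s.
With the tool pointing down it reaches from about 0.325 to 1 m from the base axis. Payload 5.1 kg.
Tool frame: the origin (TCP) lies between the finger pads; the fingertips stand 11 mm ahead of it and the grasp point (between the pads) lies 8 mm behind it; z points along the fingers, y is the line along which they close (so a half turn about z gives the same grasp; the last joint's range is limited). The gripper opens to 85 mm and grips with 20 to 120 N. Pads are 22 mm wide; open, the fingers measure 114 mm over their backs; the gripper's body (76 mm by 85 mm) begins 54 mm behind the grasp point. The pads swing forward as they close: fully open they stand 13 mm farther back than shut.
Start: joints at [-1.411, 0.124, 1.65, -0, 1.367, -0.083], TCP at [0.156, -0.631, 0.242] pointing down, gripper open.
Joint ranges: [-2.61, 2.61], [-1.02, 2.33], [0.03, 2.71], [-1.35, 4.49], [0.32, 2.68], [-2.91, 2.91]. Speed limits (rad/s): [2.57, 2.57, 3.14, 3.14, 3.14, 3.14].

## Interface

Orientations are given as a 3x3 rotation matrix whose columns are the frame's x, y, z axes.
In Python, from rig import ctrl, optics, models gives the robot as it stands.
- The arm moves only by the tool apply_moves, never from a script. Its argument "moves" is one flat list of numbers, 6 for each row, row after row: the shift along the world's x, y, z in cm, then the turn, a rotation vector about the world's x, y, z in rad. In form: [tx, ty, tz, ax, ay, az, tx, ty, tz, ax, ay, az, ...]. A call has 1 to 5 rows; each row shifts and turns the commanded pose from where the row before left it; what a row does not reach is not made up. A row lasts 1/12 s, in which the tool goes at most 41.7 mm and 7.16 degrees, less where a joint would pass 70% of its speed; a pose out of reach is approached as far as the arm can. A call with a gripper value outside its range is refused whole. "claw" is the finger opening in cm, from 0 to 8.54, set as the call begins (left out, the last holds). The fingers move at their own pace and stop on an object; "grip_force" is the grip in N (left out, the last holds). Time passes only in rows, so rows that do not move let the fingers close. It gives the time, the measured TCP pose, the force, the opening and the grip force at its end, in the units of the state.
- ctrl.sense(): the state, without advancing time (a new reading comes with each control period).
- optics.camera(name): name is "scene" or "top" or "wrist"; returns a dict with "frame" (420x560x3 uint8, red, green, blue), "mtx" (3x3 intrinsics, pixels), "dist" ([k1, k2, p1, p2, k3] as OpenCV has them; the pictures are not rectified), "view" (4x4, takes a point from world to camera coordinates); the wrist camera has in their place "T_tool_cam" (4x4, takes a point from camera to tool coordinates, whose origin is the TCP and whose axes are the flange's). Camera axes: x right, y down, z forward; pixel columns grow to the right and rows downward; lengths in m; the calibration is good to about 2 mm. A picture is of the moment at which its call begins: read the wrist's pose just before it. There is no depth.
- ctrl.job_done(): hands the job in; it is judged then, once.
Trained networks look in the newest picture that a camera, given by its name, has taken for a name from the list of things; names that differ only in an ending like _2 or _b are one class to them, and where a whole thing is asked for, a point or a joint stands for the part that bears it (a point fixed in the world has none). Each returns a list of dicts, best first, with "conf" (0 to 1); they miss things now and then, are a little off and sometimes report something else, mostly with a low value. They report only what shows in the picture. A call takes as long as a camera call. They do not tell look-alikes from the thing itself.
- models.boxes_of(query, camera): "rect" ([centre column, centre row, width, height] in pixels, round what is visible of it).
The state is a dict: "time": time; "joint_pos": joint angles; "joint_vel": joint speeds; "effort": joint torques, N m; "tool_pos": TCP position; "orientation": TCP orientation; "wrist_force": force on the tool from outside, world axes, zero at the start; "wrist_torque": the same for the moment, N m; "grip_width": finger opening in m; "finger_force": force on a finger pad.
Only numpy, scipy, OpenCV 4.12 (cv2) and the standard library are available. Lean on these libraries where they do the work, as an engineer would, in place of code of your own. Each camera call takes 0.05 s, during which the arm holds its last target. There are 200 camera calls.

## Working session

There is one attempt and no reset: what is moved stays moved. The work goes in short steps, Python scripts to look and compute and a tool call to move; the robot and the scene stay as the last step left them, time stands still between calls to the robot, and variables do not carry over. Pictures are saved under pics/ and viewed, at most 10 in all, crops included, and the job is handed in when it is done.

Besides the shell and the picture viewer there is one more tool, called after ">>>" as a command line: name --argument value ..., lists and objects as JSON in quotes. apply_moves: Moves the arm, as the interface text tells. Its arguments: {"type":"object","properties":{"moves":{"type":"array","items":{"type":"number"}},"claw":{"type":"number"},"grip_force":{"type":"number"}},"required":["moves"]}

```bash
mkdir -p pics; ls
cat > h.py <<'E'
import numpy as np, cv2
from rig import ctrl, optics, models
def save(cam,name):
    d=optics.camera(cam); cv2.imwrite(f'pics/{name}.png',d['frame'][:,:,::-1]); return d
def camview(d,s=None):
    if 'view' in d: return d['view']
    T=np.eye(4);T[:3,:3]=s['orientation'];T[:3,3]=s['tool_pos']
    return np.linalg.inv(T@d['T_tool_cam'])
def ray(d,px,z,s=None):
    V=camview(d,s); u=cv2.undistortPoints(np.array([[px]],float),d['mtx'],np.array(d['dist']))[0,0]
    R=V[:3,:3];c=-R.T@V[:3,3]; r=R.T@np.array([u[0],u[1],1]); return c+r*(z-c[2])/r[2]
def proj(d,P,s=None):
    V=camview(d,s); return cv2.projectPoints(np.array(P,float).reshape(-1,1,3),cv2.Rodrigues(V[:3,:3])[0],V[:3,3],d['mtx'],np.array(d['dist']))[0][:,0]
E
python3 - <<'E'
from h import *
s=ctrl.sense(); print({k:np.round(v,3).tolist() for k,v in s.items()})
a=save('top','top0'); b=save('scene','scene0')
for cam,d in (('top',a),('scene',b)):
  for q in ('unit_1','end_1','nest','tray_in','hub_1'):
    for r in models.boxes_of(q,cam): print(cam,q,np.round(r['rect'],0),round(r['conf'],2))
cv2.imwrite('pics/both.png',np.hstack([cv2.resize(a['frame'],(800,600))])[:,:,::-1])
E
```

```text
pics
{'time': 0.0, 'joint_pos': [-1.411, 0.124, 1.652, -0.0, 1.368, -0.083], 'joint_vel': [0.001, 0.001, -0.0, 0.0, 0.001, 0.002], 'effort': [-0.002, -42.362, -36.545, -0.0, 0.007, 0.0], 'tool_pos': [0.156, -0.63, 0.241], 'orientation': [[0.971, 0.24, -0.0], [0.24, -0.971, 0.002], [0.0, -0.002, -1.0]], 'wrist_force': [0.274, 0.074, -0.158], 'wrist_torque': [-0.035, -0.016, 0.045], 'finger_force': 0.0, 'grip_width': 0.085}
top unit_1 [199. 316.  44.  38.] 0.92
top unit_1 [214. 209.  33.  45.] 0.89
top unit_1 [254. 210.  35.  45.] 0.78
top unit_1 [293. 207.  33.  47.] 0.64
top unit_1 [337. 208.  29.  49.] 0.57
top end_1 [296. 210.   3.  43.] 0.86
top end_1 [210. 211.  10.  50.] 0.64
top end_1 [201. 315.  48.  14.] 0.58
top end_1 [336. 208.   9.  46.] 0.52
top end_1 [254. 208.  13.  46.] 0.52
top nest [336. 209.  31.  47.] 0.42
top nest [294. 207.  32.  45.] 0.32
top tray_in [434. 229.  74.  74.] 0.77
top hub_1 [198. 315.  44.   8.] 0.89
top hub_1 [337. 209.  10.  42.] 0.68
top hub_1 [211. 209.   9.  43.] 0.63
top hub_1 [253. 209.   9.  44.] 0.58
top hub_1 [293. 209.   9.  43.] 0.52
scene unit_1 [294. 212.  32.  39.] 0.97
scene unit_1 [326. 205.  31.  37.] 0.96
scene unit_1 [306. 157.  30.  22.] 0.94
scene unit_1 [263. 221.  30.  38.] 0.91
scene unit_1 [228. 228.  28.  38.] 0.83
scene end_1 [262. 216.  14.  28.] 0.68
scene end_1 [325. 202.  18.  26.] 0.63
scene end_1 [227. 222.  16.  30.] 0.56
scene end_1 [294. 208.  15.  24.] 0.51
scene end_1 [303. 150.  27.  12.] 0.49
scene nest [279. 226. 146.  62.] 0.91
scene tray_in [141. 241.  73.  69.] 0.88
scene tray_in [326. 200.  15.  20.] 0.42
scene hub_1 [306. 150.  33.   7.] 0.78
scene hub_1 [295. 207.  10.  28.] 0.75
scene hub_1 [262. 214.  19.  29.] 0.51
scene hub_1 [326. 201.  18.  24.] 0.5
```

View pics/both.png

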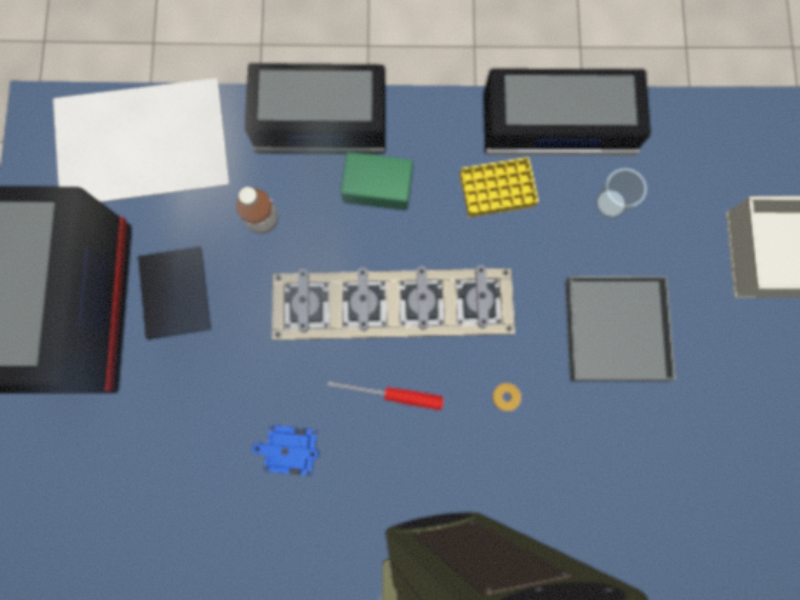

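View pics/scene0.png

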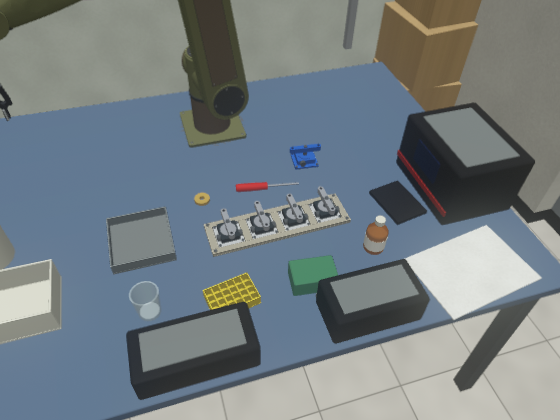

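Run:
```python
from h import *
a=optics.camera('top')
for p in [(211,209),(253,209),(294,209),(337,209),(198,315)]: print(p, ray(a,p,0.066))
print('tray rim',ray(a,(434,229),0.035),'floor',ray(a,(434,229),0.005))
for p in [(190,180),(190,236),(360,180)]: print(p,ray(a,p,0.014))
V=a['view'];print(-V[:3,:3].T@V[:3,3])
f=a['frame'][170:260,180:370]; cv2.imwrite('pics/crop1.png',cv2.resize(f,None,fx=4.2,fy=4.2,interpolation=cv2.INTER_CUBIC)[:,:,::-1])
```

```text
(211, 209) [0.52216133 0.2394365  0.066     ]
(253, 209) [0.52238987 0.13972998 0.066     ]
(294, 209) [0.52261213 0.04204636 0.066     ]
(337, 209) [ 0.52284407 -0.06066124  0.066     ]
(198, 315) [0.27673138 0.26152601 0.066     ]
tray rim [ 0.47977189 -0.30049816  0.035     ] floor [ 0.48435253 -0.31102699  0.005     ]
(190, 180) [0.60677991 0.30188521 0.014     ]
(190, 236) [0.46453338 0.29651924 0.014     ]
(360, 180) [ 0.60821308 -0.12787006  0.014     ]
[0.31223473 0.08459449 1.13225208]
```

View pics/crop1.png

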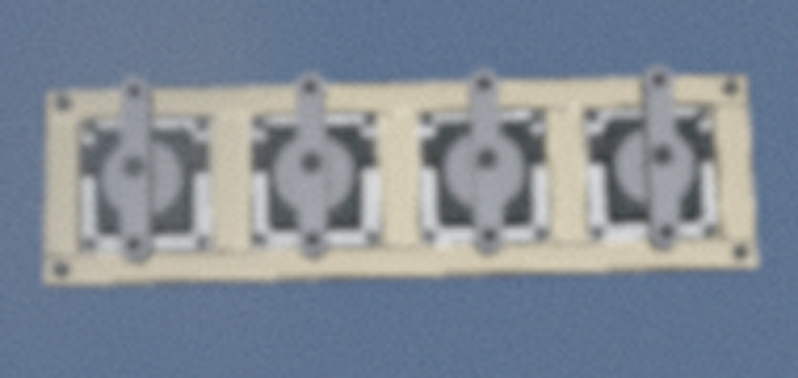

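The top view shows four grey units in the beige nest at about (211,209), (253,209), (294,209) and (337,209). The grey tray is at (434,229). There are two look-alikes to avoid: the blue unit at (198,315) and the white box at about (555,170). The crop confirms four identical grey units with near ends at about row 228, so I choose those.

Run:
```python
from h import *
a=optics.camera('top')
g=lambda x,y:(180+(x+.5)/4.2-.5,170+(y+.5)/4.2-.5)
H=[ray(a,g(*p),0.014)[:2] for p in [(62,103),(730,88),(740,252),(61,270)]]
c=np.mean(H,0); print(np.round(H,4),c)
e=(H[0]-H[1])+(H[3]-H[2]); yaw=np.arctan2(-e[0],e[1]); print('yaw',yaw)
R=np.array([[np.cos(yaw),-np.sin(yaw)],[np.sin(yaw),np.cos(yaw)]])
for k,(f,m,n) in enumerate([((135,90),(134,167),(138,240)),((310,87),(311,163),(313,240)),((484,84),(487,159),(488,236)),((658,80),(661,155),(664,232))]):
  P=[ray(a,g(*p),0.066)[:2] for p in (f,m,n)]; pred=c+R@[0,.15-.1*k]
  print(k,'pred',pred,'pred end',pred+R@[-.044,0],'meas',np.round(P,4).tolist())
```

```text
[[ 0.5703  0.2896]
 [ 0.5806 -0.1104]
 [ 0.481  -0.1133]
 [ 0.4697  0.2866]] [0.52541515 0.08812315]
yaw 0.027075915744195312
0 pred [0.52135426 0.23806817] pred end [0.47737039 0.23687697] meas [[0.566, 0.2389], [0.5212, 0.2382], [0.4795, 0.2347]]
1 pred [0.52406152 0.13810482] pred end [0.48007765 0.13691363] meas [[0.5681, 0.1392], [0.5238, 0.1382], [0.4796, 0.1365]]
2 pred [0.52676878 0.03814147] pred end [0.48278491 0.03695028] meas [[0.5701, 0.0397], [0.5263, 0.0383], [0.482, 0.038]]
3 pred [ 0.52947604 -0.06182187] pred end [ 0.48549217 -0.06301307] meas [[0.5728, -0.0601], [0.5289, -0.0608], [0.4845, -0.0615]]
```

>>> apply_moves --moves '[2, 3, 0, 0, 0, -0.06, 2, 3.4, 0, 0, 0, -0.06, 2, 3.4, 0, 0, 0, -0.06, 2, 3.4, 0, 0, 0, -0.06, 2, 3.4, 0, 0, 0, 0]' --claw 4 --grip_force 20

```text
time: 1.12
tool_pos: [0.2568, -0.4634, 0.2423]
orientation: [[1.0, 0.0, 0.0], [0.0, -1.0, -0.0], [0.0, 0.0, -1.0]]
wrist_force: [0.9, -0.1, 1.1]
grip_width: 0.0405
finger_force: 0.0
```

>>> apply_moves --moves '[2, 3.5, 0, 0, 0, 0.027, 2, 3.5, 0, 0, 0, 0, 2, 3.5, 0, 0, 0, 0, 2, 3.5, 0, 0, 0, 0, 2, 3.5, 0, 0, 0, 0]'

```text
time: 1.53
tool_pos: [0.3568, -0.2882, 0.2427]
orientation: [[1.0, 0.029, 0.001], [0.029, -1.0, -0.001], [0.001, 0.001, -1.0]]
wrist_force: [1.2, -0.1, 0.1]
grip_width: 0.0402
finger_force: 0.0
```

>>> apply_moves --moves '[2.5, 3.3, -1, 0, 0, 0, 2.5, 3.3, -1, 0, 0, 0, 2.5, 3.3, -1, 0, 0, 0, 2.5, 3.3, -1, 0, 0, 0, 2.3, 3.3, -1, 0, 0, 0]'

```text
time: 1.95
tool_pos: [0.4782, -0.126, 0.1934]
orientation: [[1.0, 0.03, 0.002], [0.03, -1.0, -0.001], [0.002, 0.001, -1.0]]
wrist_force: [0.0, -0.3, -0.1]
grip_width: 0.04
finger_force: 0.0
```

>>> apply_moves --moves '[0.3, 3.2, -2, 0, 0, 0, 0.2, 3.0, -2, 0, 0, 0, 0, 0, -2, 0, 0, 0, 0, 0, 0, 0, 0, 0]'

```text
time: 2.28
tool_pos: [0.4793, -0.0635, 0.1288]
orientation: [[0.999, 0.033, -0.008], [0.033, -0.999, 0.002], [-0.008, -0.002, -1.0]]
wrist_force: [-1.4, 0.6, -0.4]
grip_width: 0.0403
finger_force: 0.0
```

Run:
```python
from h import *
s=ctrl.sense(); d=save('wrist','w1'); print(s['tool_pos'],s['wrist_force'])
print(proj(d,[[0.4845,-0.0615,.066],[0.529,-0.061,.066],[0.573,-.06,.066],s['tool_pos']],s))
for q in ('end_1','hub_1'):
  for r in models.boxes_of(q,'wrist'): print(q,np.round(r['rect']),round(r['conf'],2))
```

```text
[ 0.47928477 -0.06349793  0.12882851] [-1.36233685  0.63300705 -0.42805335]
[[279.44461694 221.78427787]
 [281.05613124 139.22907166]
 [281.82331536  48.44849872]
 [282.08399976 285.46073364]]
end_1 [287. 134.  39. 206.] 0.88
end_1 [102. 132.  59. 196.] 0.69
hub_1 [285. 133.  40. 206.] 0.96
hub_1 [101. 132.  68. 205.] 0.75
```

View pics/w1.png

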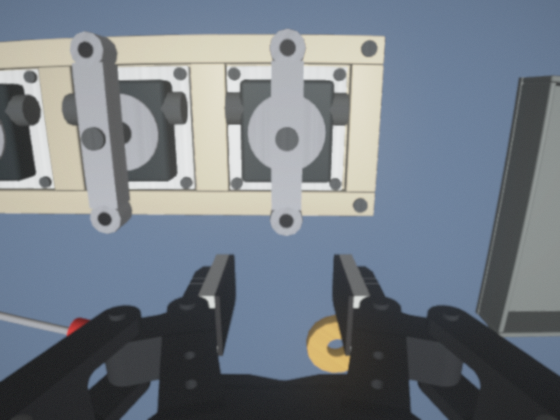

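The wrist view shows the rightmost unit's near-end hole at (286,220), with the fingers centred at about column 284. The neighbour's near end is at (106,218). The calibration agrees to about 3 mm.

>>> apply_moves --moves '[0.3, -0.15, -2.5, 0, 0, 0, 0, 0, -2.5, 0, 0, 0, 0, 0, -2.2, 0, 0, 0, 0, 0, 0, 0, 0, 0, 0, 0, 0, 0, 0, 0]' --claw 3.2

```text
time: 2.85
tool_pos: [0.4852, -0.0682, 0.0619]
orientation: [[1.0, 0.028, -0.0], [0.028, -1.0, -0.0], [-0.0, 0.0, -1.0]]
wrist_force: [0.9, 0.1, 0.0]
grip_width: 0.032
finger_force: 0.0
```

Run:
```python
from h import *
s=ctrl.sense(); d=save('wrist','w2'); print(s['tool_pos'],s['wrist_force'],s['grip_width'])
```

```text
[ 0.48523477 -0.06824518  0.06185904] [0.9064656  0.06721668 0.02111692] 0.032029613954347946
```

View pics/w2.png

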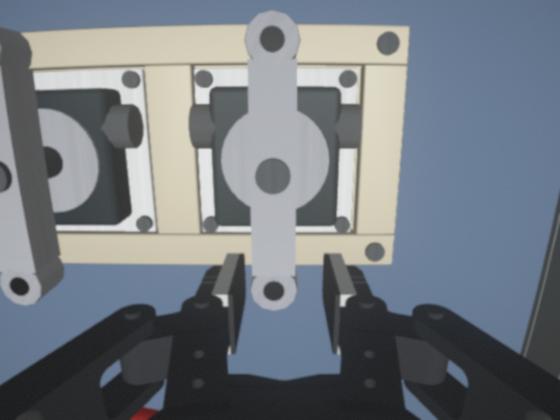

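The end sits between the pads at (274,290), about 3 mm left of their centre at column 283. I'll lower a little and approach leftward.

>>> apply_moves --moves '[0, 0, -0.6, 0, 0, 0, 0, 0.5, 0, 0, 0, 0, 0, 0.25, 0, 0, 0, 0, 0, 0, 0, 0, 0, 0]'

```text
time: 3.23
tool_pos: [0.4856, -0.0594, 0.056]
orientation: [[1.0, 0.03, 0.001], [0.03, -1.0, -0.0], [0.001, 0.0, -1.0]]
wrist_force: [0.1, -0.7, -0.6]
grip_width: 0.0321
finger_force: 0.0
```

>>> apply_moves --moves '[0, 0.1, 0, 0, 0, 0, 0, 0, 0, 0, 0, 0, 0, 0, 0, 0, 0, 0]'

```text
time: 3.48
tool_pos: [0.4852, -0.0587, 0.0554]
orientation: [[1.0, 0.03, 0.0], [0.03, -1.0, -0.0], [0.0, 0.0, -1.0]]
wrist_force: [-0.3, 0.5, 0.7]
grip_width: 0.0319
finger_force: 0.0
```

>>> apply_moves --moves '[0, 0.1, 0, 0, 0, 0, 0, 0, 0, 0, 0, 0, 0, 0, 0, 0, 0, 0]'

```text
time: 3.73
tool_pos: [0.485, -0.0578, 0.0551]
orientation: [[1.0, 0.03, -0.0], [0.03, -1.0, 0.0], [-0.0, -0.0, -1.0]]
wrist_force: [-0.4, 0.0, -0.0]
grip_width: 0.0319
finger_force: 0.0
```

>>> apply_moves --moves '[0, 0.1, 0, 0, 0, 0, 0, 0, 0, 0, 0, 0, 0, 0, 0, 0, 0, 0]'

```text
time: 3.98
tool_pos: [0.485, -0.057, 0.0552]
orientation: [[1.0, 0.03, -0.0], [0.03, -1.0, -0.0], [-0.0, 0.0, -1.0]]
wrist_force: [-1.2, -2.4, 0.4]
grip_width: 0.0324
finger_force: 0.8
```

>>> apply_moves --moves '[0, 0.1, 0, 0, 0, 0, 0, 0, 0, 0, 0, 0, 0, 0, 0, 0, 0, 0]'

```text
time: 4.23
tool_pos: [0.4849, -0.056, 0.0552]
orientation: [[1.0, 0.03, -0.0], [0.03, -1.0, -0.001], [-0.0, 0.001, -1.0]]
wrist_force: [-0.8, -3.3, 0.6]
grip_width: 0.0321
finger_force: 1.6
```

>>> apply_moves --moves '[0, -0.6, 0, 0, 0, 0, 0, -0.6, 0, 0, 0, 0, 0, -0.2, 0, 0, 0, 0, 0, 0, 0, 0, 0, 0]'

```text
time: 4.57
tool_pos: [0.4852, -0.0703, 0.0553]
orientation: [[1.0, 0.029, 0.0], [0.029, -1.0, 0.0], [0.0, -0.0, -1.0]]
wrist_force: [-0.3, -0.4, -0.4]
grip_width: 0.0321
finger_force: 0.0
```

>>> apply_moves --moves '[0, -0.1, 0, 0, 0, 0, 0, 0, 0, 0, 0, 0, 0, 0, 0, 0, 0, 0]'

```text
time: 4.82
tool_pos: [0.4851, -0.0707, 0.0552]
orientation: [[1.0, 0.03, 0.0], [0.03, -1.0, 0.0], [0.0, -0.0, -1.0]]
wrist_force: [-0.2, 0.4, 0.6]
grip_width: 0.0317
finger_force: 0.0
```

>>> apply_moves --moves '[0, -0.1, 0, 0, 0, 0, 0, 0, 0, 0, 0, 0, 0, 0, 0, 0, 0, 0]'

```text
time: 5.07
tool_pos: [0.485, -0.0714, 0.0551]
orientation: [[1.0, 0.03, -0.0], [0.03, -1.0, 0.001], [-0.0, -0.001, -1.0]]
wrist_force: [0.2, 3.2, 0.2]
grip_width: 0.032
finger_force: 1.4
```

Both directions spring back, so the rightmost unit is sound. Next is the unit to its left.

>>> apply_moves --moves '[0, 0.65, 0, 0, 0, 0, 0, 0, 3.5, 0, 0, 0, -0.1, 3.3, 1, 0, 0, 0, -0.1, 3.3, 0, 0, 0, 0, -0.1, 3.3, 0, 0, 0, 0]'

```text
time: 5.48
tool_pos: [0.483, 0.0345, 0.1019]
orientation: [[1.0, 0.028, 0.004], [0.028, -1.0, -0.001], [0.004, 0.001, -1.0]]
wrist_force: [0.4, 0.1, 0.2]
grip_width: 0.0324
finger_force: 0.0
```

>>> apply_moves --moves '[0, 0, 0, 0, 0, 0, 0, 0, 0, 0, 0, 0]'

```text
time: 5.65
tool_pos: [0.4819, 0.0351, 0.1003]
orientation: [[0.999, 0.033, 0.0], [0.033, -0.999, -0.001], [0.0, 0.001, -1.0]]
wrist_force: [0.3, -1.6, -0.4]
grip_width: 0.0318
finger_force: 0.0
```

Run:
```python
from h import *
s=ctrl.sense(); d=save('wrist','w3'); print(s['tool_pos'],s['wrist_force'],s['grip_width'])
print(proj(d,[[0.482,0.035,.066],[0.526,0.036,.066]],s))
for q in ('end_1','hub_1'):
  for r in models.boxes_of(q,'wrist'): print(q,np.round(r['rect']),round(r['conf'],2))
```

```text
[0.48193331 0.03507276 0.10028727] [ 0.3128352  -1.64295786 -0.43849954] 0.031803795048753865
[[282.49116665 251.62559296]
 [283.41293474 159.29734445]]
end_1 [ 72. 148.  72. 230.] 0.71
end_1 [284. 149.  42. 233.] 0.59
end_1 [494. 153.  80. 227.] 0.56
hub_1 [495. 152.  80. 228.] 0.66
hub_1 [ 72. 150.  75. 234.] 0.62
hub_1 [284. 147.  47. 240.] 0.6
hub_1 [ 13. 141.  25. 134.] 0.21
```

View pics/w3.png

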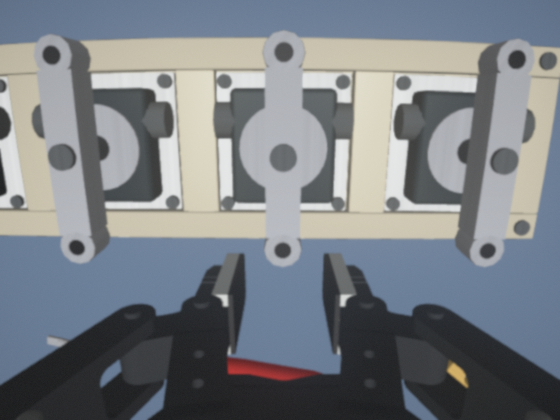

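This shows the second unit centred: end hole at (283,250), fingers centred at 283. I'll lower and repeat the test.

>>> apply_moves --moves '[0, 0, -2.5, 0, 0, 0, 0, 0, -2, 0, 0, 0, 0, 0.5, 0, 0, 0, 0, 0, 0, 0, 0, 0, 0]'

```text
time: 6.13
tool_pos: [0.481, 0.0383, 0.0541]
orientation: [[1.0, 0.028, -0.003], [0.028, -1.0, 0.0], [-0.003, -0.0, -1.0]]
wrist_force: [-0.1, -0.4, -0.0]
grip_width: 0.0319
finger_force: 0.0
```

>>> apply_moves --moves '[0, 0.1, 0, 0, 0, 0, 0, 0, 0, 0, 0, 0, 0, 0, 0, 0, 0, 0]'

```text
time: 6.38
tool_pos: [0.4832, 0.0395, 0.0567]
orientation: [[1.0, 0.03, 0.003], [0.03, -1.0, -0.0], [0.003, 0.0, -1.0]]
wrist_force: [0.1, -0.1, 0.6]
grip_width: 0.0322
finger_force: 0.0
```

>>> apply_moves --moves '[0, 0.1, 0, 0, 0, 0, 0, 0, 0, 0, 0, 0, 0, 0, 0, 0, 0, 0]'

```text
time: 6.63
tool_pos: [0.4824, 0.0407, 0.0557]
orientation: [[1.0, 0.03, 0.001], [0.03, -1.0, -0.0], [0.001, 0.0, -1.0]]
wrist_force: [-0.5, 0.4, 0.2]
grip_width: 0.0321
finger_force: 0.0
```

Contact is expected at about y=0.042.

>>> apply_moves --moves '[0, 0.1, 0, 0, 0, 0, 0, 0, 0, 0, 0, 0, 0, 0, 0, 0, 0, 0]'

```text
time: 6.88
tool_pos: [0.482, 0.0418, 0.0552]
orientation: [[1.0, 0.03, -0.0], [0.03, -1.0, -0.0], [-0.0, 0.0, -1.0]]
wrist_force: [-0.2, -0.6, 0.1]
grip_width: 0.0319
finger_force: 0.0
```

>>> apply_moves --moves '[0, 0.1, 0, 0, 0, 0, 0, 0, 0, 0, 0, 0, 0, 0, 0, 0, 0, 0]'

```text
time: 7.13
tool_pos: [0.4821, 0.0427, 0.0552]
orientation: [[1.0, 0.03, -0.0], [0.03, -1.0, -0.0], [-0.0, 0.0, -1.0]]
wrist_force: [0.6, -0.5, -0.7]
grip_width: 0.0322
finger_force: 0.0
```

>>> apply_moves --moves '[0, 0.05, 0, 0, 0, 0, 0, 0, 0, 0, 0, 0, 0, 0, 0, 0, 0, 0]'

```text
time: 7.38
tool_pos: [0.4821, 0.0432, 0.0552]
orientation: [[1.0, 0.03, -0.0], [0.03, -1.0, 0.0], [-0.0, -0.0, -1.0]]
wrist_force: [-0.8, -0.6, 0.5]
grip_width: 0.0319
finger_force: 0.0
```

>>> apply_moves --moves '[0, 0.1, 0, 0, 0, 0, 0, 0, 0, 0, 0, 0, 0, 0, 0, 0, 0, 0]'

```text
time: 7.63
tool_pos: [0.4821, 0.0443, 0.0552]
orientation: [[1.0, 0.03, 0.0], [0.03, -1.0, 0.0], [0.0, -0.0, -1.0]]
wrist_force: [-0.0, -0.1, -0.6]
grip_width: 0.0322
finger_force: 0.0
```

>>> apply_moves --moves '[0, 0.05, 0, 0, 0, 0, 0, 0, 0, 0, 0, 0, 0, 0, 0, 0, 0, 0]'

```text
time: 7.88
tool_pos: [0.4821, 0.0447, 0.0552]
orientation: [[1.0, 0.03, 0.0], [0.03, -1.0, 0.0], [0.0, -0.0, -1.0]]
wrist_force: [-0.1, 0.5, 0.6]
grip_width: 0.032
finger_force: 0.0
```

>>> apply_moves --moves '[0, 0.1, 0, 0, 0, 0, 0, 0, 0, 0, 0, 0, 0, 0, 0, 0, 0, 0]'

```text
time: 8.13
tool_pos: [0.4821, 0.0458, 0.0552]
orientation: [[1.0, 0.03, 0.0], [0.03, -1.0, 0.0], [0.0, -0.0, -1.0]]
wrist_force: [-0.3, -0.3, -0.3]
grip_width: 0.0317
finger_force: 0.0
```

>>> apply_moves --moves '[0, 0.1, 0, 0, 0, 0, 0, 0, 0, 0, 0, 0, 0, 0, 0, 0, 0, 0]'

```text
time: 8.38
tool_pos: [0.4821, 0.0468, 0.0552]
orientation: [[1.0, 0.03, -0.0], [0.03, -1.0, 0.0], [-0.0, -0.0, -1.0]]
wrist_force: [0.0, -0.2, 0.5]
grip_width: 0.032
finger_force: 0.0
```

Run:
```python
from h import *
s=ctrl.sense(); d=save('wrist','w4'); print(s['tool_pos'],s['wrist_force'],s['grip_width'])
```

```text
[0.48206339 0.04678765 0.05516617] [ 0.00367579 -0.21003654  0.52064574] 0.03197338996853026
```

View pics/w4.png

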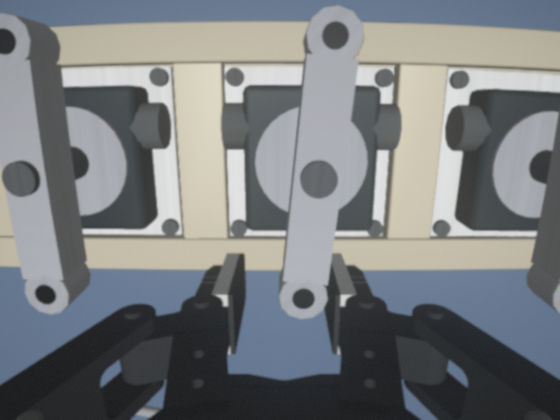

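The second unit's arm has swung to a slant, with the hub at (319,179) and the near end at (303,297), with almost no force. I'll follow it to the left stop, then rock it right.

>>> apply_moves --moves '[0, 0.1, 0, 0, 0, 0, 0, 0, 0, 0, 0, 0, 0, 0, 0, 0, 0, 0]'

```text
time: 8.68
tool_pos: [0.4821, 0.0477, 0.0552]
orientation: [[1.0, 0.03, 0.0], [0.03, -1.0, 0.0], [0.0, -0.0, -1.0]]
wrist_force: [-0.0, -0.2, -0.4]
grip_width: 0.0319
finger_force: 0.1
```

>>> apply_moves --moves '[0, 0.05, 0, 0, 0, 0, 0, 0, 0, 0, 0, 0, 0, 0, 0, 0, 0, 0]'

```text
time: 8.93
tool_pos: [0.4821, 0.0482, 0.0552]
orientation: [[1.0, 0.03, -0.0], [0.03, -1.0, 0.0], [-0.0, -0.0, -1.0]]
wrist_force: [-0.1, -0.3, 0.4]
grip_width: 0.032
finger_force: 0.1
```

>>> apply_moves --moves '[0, 0.05, 0, 0, 0, 0, 0, 0, 0, 0, 0, 0, 0, 0, 0, 0, 0, 0]'

```text
time: 9.18
tool_pos: [0.482, 0.0487, 0.0552]
orientation: [[1.0, 0.03, -0.0], [0.03, -1.0, 0.0], [-0.0, -0.0, -1.0]]
wrist_force: [0.6, 0.6, 0.7]
grip_width: 0.0318
finger_force: 0.2
```

>>> apply_moves --moves '[0, 0.05, 0, 0, 0, 0, 0, 0, 0, 0, 0, 0, 0, 0, 0, 0, 0, 0]'

```text
time: 9.43
tool_pos: [0.482, 0.0491, 0.0552]
orientation: [[1.0, 0.03, -0.0], [0.03, -1.0, -0.0], [-0.0, 0.0, -1.0]]
wrist_force: [-0.7, -2.6, -0.3]
grip_width: 0.0323
finger_force: 0.8
```

>>> apply_moves --moves '[0, 0.05, 0, 0, 0, 0, 0, 0, 0, 0, 0, 0, 0, 0, 0, 0, 0, 0]'

```text
time: 9.68
tool_pos: [0.482, 0.0494, 0.0552]
orientation: [[1.0, 0.03, -0.0], [0.03, -1.0, -0.001], [-0.0, 0.001, -1.0]]
wrist_force: [-0.3, -3.8, -0.2]
grip_width: 0.0323
finger_force: 1.8
```

>>> apply_moves --moves '[0, -0.65, 0, 0, 0, 0, 0, -0.65, 0, 0, 0, 0, 0, 0, 0, 0, 0, 0, 0, -0.1, 0, 0, 0, 0, 0, -0.1, 0, 0, 0, 0]'

```text
time: 10.1
tool_pos: [0.4821, 0.0347, 0.0552]
orientation: [[1.0, 0.029, 0.0], [0.029, -1.0, 0.001], [0.0, -0.001, -1.0]]
wrist_force: [0.6, 0.2, 0.3]
grip_width: 0.0321
finger_force: 0.2
```

>>> apply_moves --moves '[0, -0.1, 0, 0, 0, 0, 0, -0.1, 0, 0, 0, 0, 0, 0, 0, 0, 0, 0]'

```text
time: 10.35
tool_pos: [0.482, 0.0327, 0.0552]
orientation: [[1.0, 0.03, -0.0], [0.03, -1.0, 0.0], [-0.0, -0.0, -1.0]]
wrist_force: [0.4, -0.1, -0.2]
grip_width: 0.0322
finger_force: 0.0
```

>>> apply_moves --moves '[0, -0.1, 0, 0, 0, 0, 0, -0.1, 0, 0, 0, 0, 0, 0, 0, 0, 0, 0]'

```text
time: 10.6
tool_pos: [0.4821, 0.0306, 0.0552]
orientation: [[1.0, 0.03, -0.0], [0.03, -1.0, -0.0], [-0.0, 0.0, -1.0]]
wrist_force: [0.5, 0.2, 0.4]
grip_width: 0.0318
finger_force: 0.0
```

>>> apply_moves --moves '[0, -0.1, 0, 0, 0, 0, 0, -0.1, 0, 0, 0, 0, 0, -0.1, 0, 0, 0, 0, 0, -0.1, 0, 0, 0, 0, 0, 0, 0, 0, 0, 0]'

```text
time: 11.02
tool_pos: [0.4821, 0.0265, 0.0552]
orientation: [[1.0, 0.03, 0.0], [0.03, -1.0, -0.0], [0.0, 0.0, -1.0]]
wrist_force: [-0.5, -0.8, 0.1]
grip_width: 0.0322
finger_force: 0.0
```

>>> apply_moves --moves '[0, -0.1, 0, 0, 0, 0, 0, -0.1, 0, 0, 0, 0, 0, 0, 0, 0, 0, 0]'

```text
time: 11.27
tool_pos: [0.4821, 0.0245, 0.0552]
orientation: [[1.0, 0.03, 0.0], [0.03, -1.0, -0.0], [0.0, 0.0, -1.0]]
wrist_force: [0.7, -0.1, 0.1]
grip_width: 0.032
finger_force: 0.0
```

>>> apply_moves --moves '[0, -0.1, 0, 0, 0, 0, 0, 0, 0, 0, 0, 0, 0, 0, 0, 0, 0, 0]'

```text
time: 11.52
tool_pos: [0.4821, 0.0236, 0.0552]
orientation: [[1.0, 0.03, 0.0], [0.03, -1.0, -0.0], [0.0, 0.0, -1.0]]
wrist_force: [-0.5, -0.7, -0.3]
grip_width: 0.032
finger_force: 0.0
```

>>> apply_moves --moves '[0, -0.1, 0, 0, 0, 0, 0, 0, 0, 0, 0, 0, 0, 0, 0, 0, 0, 0]'

```text
time: 11.77
tool_pos: [0.4821, 0.0226, 0.0552]
orientation: [[1.0, 0.03, 0.0], [0.03, -1.0, -0.0], [0.0, 0.0, -1.0]]
wrist_force: [-0.2, 0.1, -0.2]
grip_width: 0.0322
finger_force: 0.0
```

>>> apply_moves --moves '[0, -0.05, 0, 0, 0, 0, 0, 0, 0, 0, 0, 0, 0, 0, 0, 0, 0, 0]'

```text
time: 12.02
tool_pos: [0.4821, 0.0223, 0.0552]
orientation: [[1.0, 0.03, 0.0], [0.03, -1.0, 0.0], [0.0, -0.0, -1.0]]
wrist_force: [-0.4, 1.4, 0.3]
grip_width: 0.0319
finger_force: 0.5
```

>>> apply_moves --moves '[0, -0.05, 0, 0, 0, 0, 0, 0, 0, 0, 0, 0, 0, 0, 0, 0, 0, 0]'

```text
time: 12.27
tool_pos: [0.4821, 0.0219, 0.0552]
orientation: [[1.0, 0.03, 0.0], [0.03, -1.0, 0.001], [0.0, -0.001, -1.0]]
wrist_force: [0.7, 2.4, -0.1]
grip_width: 0.032
finger_force: 1.3
```

The free swing is about 13 mm, with stops on both sides and under 1 N between them. This second unit from the right is the worn one. I'll centre its arm and go above the hub.

>>> apply_moves --moves '[0, 0.6, 0, 0, 0, 0, 0, 0.6, 0, 0, 0, 0, 0, 0.3, 0, 0, 0, 0, 0, 0.3, 0, 0, 0, 0, 0, 0.25, 0, 0, 0, 0]'

```text
time: 12.68
tool_pos: [0.4819, 0.0426, 0.0551]
orientation: [[1.0, 0.03, -0.0], [0.03, -1.0, -0.0], [-0.0, 0.0, -1.0]]
wrist_force: [-0.8, -0.8, -0.2]
grip_width: 0.032
finger_force: 0.2
```

>>> apply_moves --moves '[0, 0, 0, 0, 0, 0, 0, -0.6, 0, 0, 0, 0, 0, 0, 2, 0, 0, 0, 0, 0, 2.5, 0, 0, 0, 2.2, 0.05, 0, 0, 0, 0]'

```text
time: 13.1
tool_pos: [0.5049, 0.0362, 0.1046]
orientation: [[1.0, 0.03, 0.006], [0.03, -1.0, -0.0], [0.006, 0.001, -1.0]]
wrist_force: [2.1, 1.4, 0.8]
grip_width: 0.032
finger_force: 0.0
```

>>> apply_moves --moves '[2.2, 0.05, 0, 0, 0, 0, 0, 0, 0, 0, 0, 0, 0, 0, 0, 0, 0, 0]'

```text
time: 13.35
tool_pos: [0.5266, 0.0367, 0.1003]
orientation: [[1.0, 0.029, -0.0], [0.029, -1.0, -0.0], [-0.0, 0.0, -1.0]]
wrist_force: [0.7, 0.3, -0.2]
grip_width: 0.0318
finger_force: 0.0
```

Run:
```python
from h import *
s=ctrl.sense(); d=save('wrist','w5'); print(s['tool_pos'],s['wrist_force'],s['grip_width'])
print(proj(d,[[0.482,0.0356,.066],[0.526,0.0369,.066],[.570,.038,.066]],s))
```

```text
[0.5266277  0.03668413 0.10034714] [ 0.72830541  0.33497089 -0.15034078] 0.0317740463090076
[[282.06121584 332.55694155]
 [281.89005532 252.88518851]
 [282.15855768 160.77544023]]
```

View pics/w5.png

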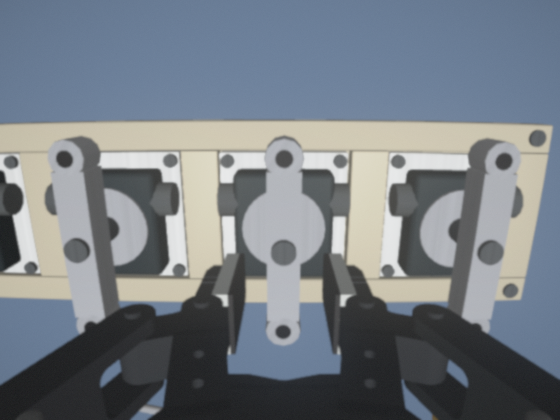

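The hub is at (283,252), as predicted, with the arm straight. I'll descend, grip and lift slightly.

>>> apply_moves --moves '[0, 0, -2, 0, 0, 0, 0, 0, -2, 0, 0, 0, 0, 0, -1, 0, 0, 0, 0, 0, 0, 0, 0, 0, 0, 0, 0, 0, 0, 0]'

```text
time: 13.82
tool_pos: [0.5249, 0.0372, 0.0495]
orientation: [[1.0, 0.03, -0.002], [0.03, -1.0, 0.0], [-0.002, -0.0, -1.0]]
wrist_force: [-0.1, -0.3, -0.1]
grip_width: 0.032
finger_force: 0.0
```

>>> apply_moves --moves '[0, 0, 0, 0, 0, 0, 0, 0, 0, 0, 0, 0, 0, 0, 0, 0, 0, 0, 0, 0, 0, 0, 0, 0, 0, 0, 0, 0, 0, 0]' --claw 0.8 --grip_force 70

```text
time: 14.23
tool_pos: [0.5268, 0.037, 0.0515]
orientation: [[1.0, 0.03, 0.002], [0.03, -1.0, -0.0], [0.002, 0.001, -1.0]]
wrist_force: [-3.0, -1.3, 6.0]
grip_width: 0.0152
finger_force: 69.7
```

>>> apply_moves --moves '[0, 0, 0, 0, 0, 0, 0, 0, 0.2, 0, 0, 0, 0, 0, 0.3, 0, 0, 0, 0, 0, 0, 0, 0, 0]'

```text
time: 14.57
tool_pos: [0.5257, 0.0374, 0.0542]
orientation: [[1.0, 0.03, 0.0], [0.03, -1.0, 0.0], [0.0, -0.0, -1.0]]
wrist_force: [3.4, 0.7, -9.8]
grip_width: 0.015
finger_force: 68.5
```

Holding it at about 9.8 N of weight. I'll lift it well clear and carry it to the tray.

>>> apply_moves --moves '[0, 0, 1, 0, 0, 0, 0, 0, 2, 0, 0, 0, 0, 0, 3, 0, 0, 0, 0, 0, 3, 0, 0, 0, 0, 0, 2, 0, 0, 0]'

```text
time: 14.98
tool_pos: [0.5254, 0.0374, 0.1662]
orientation: [[1.0, 0.03, -0.001], [0.03, -1.0, 0.0], [-0.001, -0.0, -1.0]]
wrist_force: [1.3, -0.2, -7.5]
grip_width: 0.0152
finger_force: 69.5
```

>>> apply_moves --moves '[0, -0.6, 0, 0, 0, 0, -0.3, -1.4, 0, 0, 0, 0, -0.4, -2.2, 0, 0, 0, 0, -0.4, -2.5, 0, 0, 0, 0, -0.4, -2.5, 0, 0, 0, 0]'

```text
time: 15.4
tool_pos: [0.5084, -0.0553, 0.1615]
orientation: [[1.0, 0.031, -0.006], [0.031, -1.0, 0.001], [-0.006, -0.001, -1.0]]
wrist_force: [0.7, 0.0, -8.8]
grip_width: 0.0147
finger_force: 69.3
```

Run:
```python
from h import *
s=ctrl.sense(); d=save('scene','s2'); print(s['tool_pos'],s['wrist_force'],s['grip_width'])
for r in models.boxes_of('unit_1','scene'): print(np.round(r['rect']),round(r['conf'],2))
a=optics.camera('top')
Q=[ray(a,p,0.035)[:2] for p in [(397.6,194.6),(466,194.6),(471.8,264.6),(400.4,266)]];print(np.round(Q,3),np.mean(Q,0))
```

```text
[ 0.50843151 -0.05528652  0.1615162 ] [ 0.7245029   0.02601733 -8.7697641 ] 0.014691427692630762
[325. 203.  35.  38.] 0.87
[229. 231.  30.  36.] 0.78
[306. 155.  32.  25.] 0.76
[226. 199.  32.  39.] 0.75
[[ 0.566 -0.216]
 [ 0.566 -0.385]
 [ 0.394 -0.386]
 [ 0.39  -0.214]] [ 0.4787504  -0.30015539]
```

>>> apply_moves --moves '[-0.3, -2.6, 0, 0, 0, 0, -0.3, -2.6, 0, 0, 0, 0, -0.3, -2.6, 0, 0, 0, 0, -0.3, -2.6, 0, 0, 0, 0, -0.3, -2.6, 0, 0, 0, 0]'

```text
time: 15.97
tool_pos: [0.4947, -0.1846, 0.1627]
orientation: [[1.0, 0.031, -0.004], [0.031, -1.0, 0.002], [-0.004, -0.002, -1.0]]
wrist_force: [0.1, 0.3, -9.3]
grip_width: 0.0147
finger_force: 70.1
```

>>> apply_moves --moves '[-0.3, -2.6, 0, 0, 0, 0, -0.3, -2.6, 0, 0, 0, 0, -0.3, -2.4, 0, 0, 0, 0, -0.3, -1.8, 0, 0, 0, 0, 0, -1.2, 0, 0, 0, 0]'

```text
time: 16.38
tool_pos: [0.4827, -0.2913, 0.1627]
orientation: [[1.0, 0.029, -0.004], [0.029, -1.0, 0.002], [-0.003, -0.002, -1.0]]
wrist_force: [0.1, 0.4, -9.4]
grip_width: 0.0145
finger_force: 70.0
```

>>> apply_moves --moves '[0, 0, -1, 0, 0, 0, 0, 0, -2, 0, 0, 0, 0, 0, -2, 0, 0, 0, 0, 0, -2, 0, 0, 0, 0, 0, -1.5, 0, 0, 0]'

```text
time: 16.8
tool_pos: [0.4828, -0.2883, 0.0765]
orientation: [[1.0, 0.031, -0.004], [0.031, -1.0, 0.004], [-0.004, -0.004, -1.0]]
wrist_force: [-0.8, -0.2, -9.8]
grip_width: 0.0146
finger_force: 70.1
```

>>> apply_moves --moves '[0, 0, -0.5, 0, 0, 0, 0, 0, 0, 0, 0, 0, 0, 0, 0, 0, 0, 0]'

```text
time: 17.05
tool_pos: [0.4842, -0.29, 0.0748]
orientation: [[1.0, 0.031, -0.001], [0.031, -1.0, 0.001], [-0.001, -0.001, -1.0]]
wrist_force: [0.4, -0.1, -8.7]
grip_width: 0.015
finger_force: 70.1
```

Run:
```python
from h import *
s=ctrl.sense(); d=save('top','t2'); b=save('scene','s3'); print(s['tool_pos'],s['wrist_force'],s['grip_width'])
x=cv2.resize(b['frame'][170:290,90:260],(800,565),interpolation=cv2.INTER_CUBIC); cv2.imwrite('pics/s3c.png',x[:,:,::-1])
```

```text
[ 0.48418838 -0.29002287  0.07480526] [ 0.40453961 -0.06440811 -8.74730864] 0.014992182122179853
```

View pics/s3c.png

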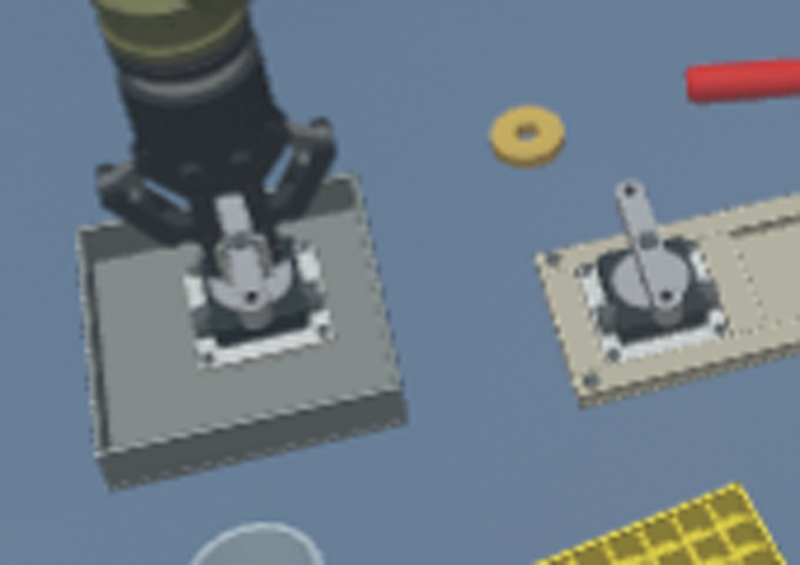

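The unit is held level over the tray, well inside the walls. I'll lower it gently.

>>> apply_moves --moves '[0, -0.4, -0.5, 0, 0, 0, 0, -0.4, -0.6, 0, 0, 0, 0, 0, -0.5, 0, 0, 0, 0, 0, -0.3, 0, 0, 0, 0, 0, 0, 0, 0, 0]'

```text
time: 17.57
tool_pos: [0.4831, -0.2983, 0.0547]
orientation: [[1.0, 0.029, -0.002], [0.029, -1.0, 0.002], [-0.002, -0.002, -1.0]]
wrist_force: [-0.2, 0.5, -9.7]
grip_width: 0.0145
finger_force: 70.1
```

>>> apply_moves --moves '[0, 0, -0.1, 0, 0, 0, 0, 0, 0, 0, 0, 0, 0, 0, 0, 0, 0, 0]'

```text
time: 17.82
tool_pos: [0.4842, -0.2988, 0.0553]
orientation: [[1.0, 0.03, 0.0], [0.03, -1.0, -0.0], [0.0, 0.0, -1.0]]
wrist_force: [-0.2, -0.6, -8.5]
grip_width: 0.015
finger_force: 70.1
```

>>> apply_moves --moves '[0, 0, -0.1, 0, 0, 0, 0, 0, 0, 0, 0, 0, 0, 0, 0, 0, 0, 0]'

```text
time: 18.07
tool_pos: [0.4841, -0.2988, 0.0543]
orientation: [[1.0, 0.03, 0.0], [0.03, -1.0, -0.0], [0.0, 0.0, -1.0]]
wrist_force: [-0.1, 0.4, -8.7]
grip_width: 0.0148
finger_force: 70.1
```

>>> apply_moves --moves '[0, 0, -0.1, 0, 0, 0, 0, 0, 0, 0, 0, 0, 0, 0, 0, 0, 0, 0]'

```text
time: 18.32
tool_pos: [0.484, -0.2987, 0.0531]
orientation: [[1.0, 0.03, -0.0], [0.03, -1.0, 0.0], [-0.0, -0.0, -1.0]]
wrist_force: [0.5, 0.3, -8.9]
grip_width: 0.0147
finger_force: 70.1
```

>>> apply_moves --moves '[0, 0, -0.1, 0, 0, 0, 0, 0, 0, 0, 0, 0, 0, 0, 0, 0, 0, 0]'

```text
time: 18.57
tool_pos: [0.484, -0.2987, 0.0521]
orientation: [[1.0, 0.03, -0.0], [0.03, -1.0, 0.0], [-0.0, -0.0, -1.0]]
wrist_force: [0.0, -0.1, -9.9]
grip_width: 0.0148
finger_force: 70.1
```

>>> apply_moves --moves '[0, 0, -0.1, 0, 0, 0, 0, 0, 0, 0, 0, 0, 0, 0, 0, 0, 0, 0]'

```text
time: 18.82
tool_pos: [0.4843, -0.299, 0.0516]
orientation: [[1.0, 0.03, 0.0], [0.03, -1.0, -0.0], [0.0, 0.0, -1.0]]
wrist_force: [-1.0, 1.6, -5.9]
grip_width: 0.0147
finger_force: 70.7
```

>>> apply_moves --moves '[0, 0, -0.05, 0, 0, 0, 0, 0, 0, 0, 0, 0, 0, 0, 0, 0, 0, 0]'

```text
time: 19.07
tool_pos: [0.4843, -0.299, 0.0516]
orientation: [[1.0, 0.03, 0.0], [0.03, -1.0, -0.0], [0.0, 0.0, -1.0]]
wrist_force: [-3.1, 2.8, 0.5]
grip_width: 0.0151
finger_force: 71.5
```

>>> apply_moves --moves '[0, 0, -0.05, 0, 0, 0, 0, 0, 0, 0, 0, 0, 0, 0, 0, 0, 0, 0]'

```text
time: 19.32
tool_pos: [0.4843, -0.299, 0.0515]
orientation: [[1.0, 0.03, 0.0], [0.03, -1.0, -0.0], [0.0, 0.0, -1.0]]
wrist_force: [-4.9, 3.2, 5.1]
grip_width: 0.0147
finger_force: 72.1
```

It is resting on the floor. I'll release and retreat.

>>> apply_moves --moves '[0, 0, 0.05, 0, 0, 0, 0, 0, 0, 0, 0, 0]'

```text
time: 19.48
tool_pos: [0.4843, -0.299, 0.0515]
orientation: [[1.0, 0.03, 0.0], [0.03, -1.0, -0.0], [0.0, 0.0, -1.0]]
wrist_force: [-4.2, 2.1, 2.0]
grip_width: 0.0148
finger_force: 71.8
```

>>> apply_moves --moves '[0, 0, 0, 0, 0, 0, 0, 0, 0, 0, 0, 0, 0, 0, 0, 0, 0, 0, 0, 0, 0, 0, 0, 0, 0, 0, 0, 0, 0, 0]' --claw 3.4 --grip_force 20

```text
time: 19.9
tool_pos: [0.4845, -0.2991, 0.051]
orientation: [[1.0, 0.03, 0.001], [0.03, -1.0, -0.001], [0.001, 0.001, -1.0]]
wrist_force: [0.5, 0.2, 0.2]
grip_width: 0.0339
finger_force: 0.0
```

>>> apply_moves --moves '[0, 0, 1, 0, 0, 0, 0, 0, 2.5, 0, 0, 0, 0, 0, 3.5, 0, 0, 0, 0, 0, 3.5, 0, 0, 0, 0, 0, 3, 0, 0, 0]'

```text
time: 20.32
tool_pos: [0.4844, -0.2991, 0.1889]
orientation: [[1.0, 0.03, 0.002], [0.03, -1.0, -0.001], [0.002, 0.001, -1.0]]
wrist_force: [0.3, -0.0, -0.2]
grip_width: 0.034
finger_force: 0.0
```

>>> apply_moves --moves '[-2, -2, 1, 0, 0, 0, -2.5, -3, 0, 0, 0, 0, -2.5, -3, 0, 0, 0, 0, -2, -2, 0, 0, 0, 0, 0, 0, 0, 0, 0, 0]'

```text
time: 20.73
tool_pos: [0.3913, -0.402, 0.1969]
orientation: [[1.0, 0.025, -0.0], [0.025, -1.0, -0.003], [-0.0, 0.003, -1.0]]
wrist_force: [-0.4, 0.8, -0.3]
grip_width: 0.034
finger_force: 0.0
```

Run:
```python
from h import *
s=ctrl.sense(); d=save('top','t4'); b=save('scene','s4'); print(s['tool_pos'],s['wrist_force'],s['grip_width'])
x=np.hstack([cv2.resize(d['frame'][150:360,160:500],(800,494),interpolation=cv2.INTER_CUBIC)]); cv2.imwrite('pics/t4c.png',x[:,:,::-1])
```

```text
[ 0.39134594 -0.40198972  0.19690236] [-0.40864316  0.77478638 -0.29591343] 0.033957888262875546
```

View pics/t4c.png

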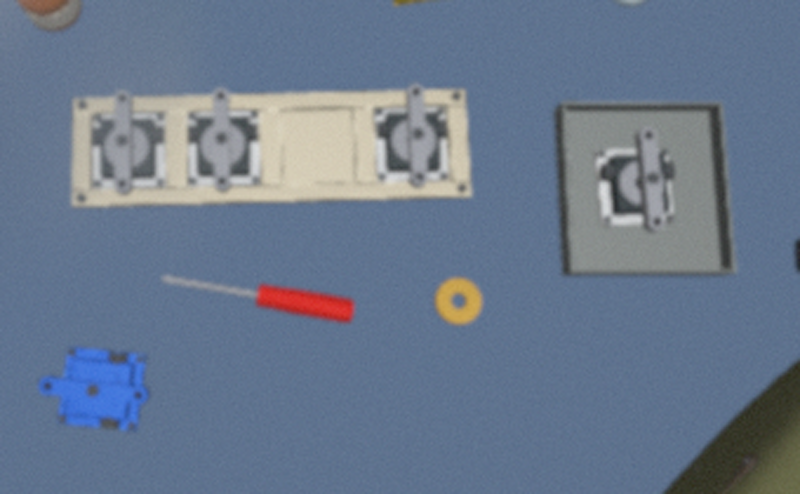

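The worn unit stands upright in the tray at about crop (636,186), with the other three seated and the bench undisturbed.

```bash
python3 -c "
from rig import ctrl
print(ctrl.job_done())"
```

```text
the job is handed in; nothing more can be done
None
```

The worn unit, second from the right in the nest (about 13 mm of free swing between its stops), now stands upright in the grey reject tray, with the other three seated and the job handed in at about 21 s; I rocked only the rightmost unit and this one, so the two left units were not felt.

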